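# Lock the swivelling board holder with its index pin

## Robot

A 7-joint arm with a two-finger parallel gripper is mounted at the origin on the work surface. World frame = base frame: x ahead of the robot, y to its left, z up, the work surface at z = 0. Lengths are in m, angles in rad, forces in N, time in s.
With the tool pointing down it reaches from about 0.425 to 0.95 m from the base axis. Payload 4.7 kg.
Tool frame: the origin (TCP) lies between the finger pads; the fingertips stand robot.nose_length ahead of it and the grasp point (between the pads) lies 6 mm ahead of it (robot.nose_length is the distance from the TCP to the fingertips, in m); z points along the fingers, y is the line along which they close (so a half turn about z gives the same grasp; the last joint's range is limited). The gripper opens to 85 mm and grips with 20 to 120 N. Pads are 22 mm wide; open, the fingers measure 114 mm over their backs; the gripper's body (76 mm by 85 mm) begins 54 mm behind the grasp point. The pads swing forward as they close: fully open they stand 13 mm farther back than shut.
Start: joints at [-0.029, 0.469, -0.049, 1.532, 0.024, 1.141, -0.082], TCP at [0.675, 0, 0.256] pointing down, gripper open.
Joint ranges: [-2.59, 2.59], [-0.33, 1.99], [-1.39, 1.29], [0.1, 2.45], [-1.04, 4.18], [0.21, 1.99], [-2.66, 2.66]. Speed limits (rad/s): [2.57, 2.57, 3.14, 3.14, 3.14, 3.14, 3.14].

## Interface

Orientations are given as a unit quaternion [x, y, z, w].
In Python, from plant import robot gives the robot as it stands.
- The arm moves only by the tool play_rows, never from a script. Its argument "plan" is text: rows parted by semicolons, each of 5 numbers parted by spaces: the shift along the tool's x, y, z in m, then the turn about the tool's z in degrees, then the finger opening in m, from 0 to 0.0854. In form: tx ty tz yaw fingers; .... A call has 1 to 5 rows; each row is the pose to reach, as a shift and turn from the pose commanded when the call began, along the tool's axes at that moment; what a row does not reach only later rows make up. A row lasts 1/10 s, in which the tool goes at most 50 mm and 8.59 degrees, less where a joint would pass 70% of its speed; a pose out of reach is approached as far as the arm can. A call with a gripper value outside its range is refused whole. The fingers move at their own pace and stop on an object; the grip force is fixed at half the most. Time passes only in rows, so rows that repeat a pose let the fingers close. It gives the time, the measured TCP pose, the force, the opening and the grip force at its end, in the units of the state.
- robot.read_state(): the state, without advancing time (a new reading comes with each control period).
- robot.get_image(name): name is "scene" or "side" or "wrist"; returns the picture (420x560x3 uint8, red, green, blue); there is no depth.
- robot.camera_params(name): a dict with "fov_y" (degrees; the focal length in pixels is half the picture's height over the tangent of half this angle, whatever the lens; pixels are square), "cx", "cy" (the principal point, pixels), "position" and "orientation" of the camera in the world; the wrist camera has in their place "mount" (4x4, takes a point from camera to tool coordinates, whose origin is the TCP and whose axes are the flange's). Camera axes: x right, y up, looking along -z (the intrinsics and any distortion apply to the point x, -y, -z); pixel columns grow to the right and rows downward; lengths in m; the calibration is good to about 2 mm. A picture is of the moment at which its call begins: read the wrist's pose just before it. camera_params takes no time and is no camera call.
- robot.sign_off(): hands the job in; it is judged then, once.
The state is a dict: "clock": time; "joint_positions": joint angles; "qvel": joint speeds; "effort": joint torques, N m; "ee_pos": TCP position; "ee_rot": TCP orientation; "ft_force": force on the tool from outside, world axes, zero at the start; "ft_torque": the same for the moment, N m; "width": finger opening in m; "gripper_force": force on a finger pad.
Only numpy, scipy, OpenCV 4.12 (cv2) and the standard library are available. Lean on these libraries where they do the work, as an engineer would, in place of code of your own. Each camera call takes 0.05 s, during which the arm holds its last target. There are 200 camera calls.

## Task

Spin the loose collar of the board holder round (the black crank knob is there for it) until the brass-rimmed hole in its lug lines up with the brass-rimmed hole in the base, then draw the red-handled index pin out of the wooden tool block and pass it down through both holes until it is fully home, so that the holder is locked. Keep off the circuit board itself, and leave the two drivers and the loose parts on the bench where they are.

Things in the scene. Friction and masses are not known exactly. Their poses are not given: they have to be found in the camera images.
- board_holder: Fixed dark grey base plate of the board holder, 240 x 240 mm, 24 mm thick, on 12 mm rubber feet (top face 36 mm above the bench). Origin on the bench under its centre, on the vertical swivel axis; z up. Its -x side faces the robot within 0.3 rad. Its index hole is 100 mm from the centre towards its -y.
- base_hole (a point): Centre of the mouth of the index hole in the base's top face, 36 mm above the bench: round, brass-rimmed, 12 mm wide, 24 mm deep, open below with 12 mm of free space down to the bench. A short red line on the base points to it from the edge. The lug covers it once lined up.
- swivel (a joint): Turn of the loose collar on its base, rad, anticlockwise from above. The holes line up at 0 and again at 6.283 (a full turn). It starts from 0.8 to 5.4 and may be turned either way (stops at -1.0 and 7.3). It turns freely (about 0.6 N at the crank) and stays where left. The collar is an aluminium disc of 80 mm radius, top 50 mm above the bench, with two lugs sticking out.
- lug_hole (a point): Centre of the mouth of the hole in the collar's index lug, 50 mm above the bench, 100 mm from the swivel axis: round, brass-rimmed, 12 mm wide. The lug is 12 mm thick (2 mm of air below it), 44 mm wide, reaches 22 mm outside the hole, and has a short red line at its outer end. z up; y points from the hole to the swivel axis.
- crank_grip (a point): Grip point of the crank: a black upright cylinder of 20 mm diameter on the second lug, opposite the index hole, 100 mm from the swivel axis. It spins freely on its own spindle, so it can be held at any heading while carried round. The point is on its axis, 94 mm above the bench; the knob's top is at 112 mm, the lug under it at 50 mm.
- circuit_board: Green circuit board clamped on the collar, 80 x 110 mm, turning with it; not to be touched. Origin under its centre on the swivel axis, 60 mm above the bench. Its blue capacitors and heat sink reach 80 mm above the bench; nothing on it is over 75 mm from the axis. The clamp jaws at its short edges reach 68 mm from the axis, 72 mm above the bench.
- tool_block: Fixed wooden tool block, 56 (x) x 180 (y) x 80 mm high, origin on the bench under its centre, z up. Three wells in a row along its y at -56, 0 and +56 mm: each is 20 mm wide for the top 30 mm, then 12 mm wide for another 44 mm. The index pin may stand in any of the three, the two drivers in the others.
- index_pin: Index pin, 104 mm long, about 60 g. Origin at its tip, z to the handle. Steel shank 10 mm wide, 42 mm long (last 4 mm tapered), then a shoulder and a straight red handle 18 mm wide, 62 mm long. In its well or fully home in the holder alike, the shoulder rests on its seat: tip 8 mm, top 112 mm above the bench. In the well the top 32 mm show; lift 72 mm straight up to clear.
- pin_tip (a point): Tip of the index pin (its origin).
- pin_top (a point): Centre of the top of the red handle, 104 mm above the tip.
- driver_yellow: Driver with a yellow handle of 24 mm diameter, standing in a well of the tool block; its top is 132 mm above the bench. Leave it. Origin at its lower end, 20 mm above the bench.
- driver_green: The like with a green handle.
- heat_sink: Loose black finned heat sink, 46 x 46 x 32 mm high, on the bench. Leave it.
- capacitor: Loose blue capacitor standing on end, 35 mm diameter, 56 mm high. Leave it.
- transformer: Loose mains transformer, 66 x 100 x 63 mm high. Leave it.
- magnifier: Loose hand magnifier lying flat, lens ring 90 mm wide, 10 mm high, origin under the lens, handle 90 mm long towards its -x. Leave it.
Mind the look-alikes: they are no part of the job. Leave any blue look-alike of the index_pin alone.

How it is judged:
By the outcome, as a careful person would: the job done as asked, in the order asked, and still so for the second after the job is handed in, with the robot touching nothing.
It also fails if it takes over 72 s, if anything falls off the work surface, if the arm or the gripper's body presses on something with over 40 N, if the wrist force passes 120 N, or if a joint passes its speed limit or range.

## Working session

There is one attempt and no reset: what is moved stays moved. The work goes in short steps, Python scripts to look and compute and a tool call to move; the robot and the scene stay as the last step left them, time stands still between calls to the robot, and variables do not carry over. Pictures are saved under pics/ and viewed, at most 10 in all, crops included, and the job is handed in when it is done.

Besides the shell and the picture viewer there is one more tool, called after "Emit:" in YAML: its name, and indented under it one key for each argument. play_rows: Moves the arm, as the interface text tells. Its arguments: {"type":"object","properties":{"plan":{"type":"string"}},"required":["plan"]}

```bash
mkdir -p pics; ls; python3 - <<'E'
from plant import robot
import cv2
s=robot.read_state()
print({k:s[k] for k in('clock','ee_pos','ee_rot','width')},robot.nose_length)
for n in("scene","side","wrist"):
    print(n,robot.camera_params(n)); cv2.imwrite(f"pics/{n}0.png",robot.get_image(n)[:,:,::-1])
E
```

```text
pics
{'clock': 0.0, 'ee_pos': array([6.74435667e-01, 2.32271024e-05, 2.55217248e-01]), 'ee_rot': array([ 7.07083451e-01,  7.07129380e-01, -7.47626132e-04, -6.89534398e-04]), 'width': 0.0850848332804896} 0.025
scene {'fov_y': 43.72827130359477, 'cx': 287.42333201246305, 'cy': 211.008493891282, 'position': array([1.59124343, 0.22522524, 0.88349589]), 'orientation': array([0.29052029, 0.35819187, 0.68193246, 0.5676836 ])}
side {'fov_y': 52.409675828746806, 'cx': 277.91849983117066, 'cy': 211.80074398301105, 'position': array([ 0.15659789, -0.7773091 ,  0.69308197]), 'orientation': array([ 0.46064437, -0.09206511, -0.18572779,  0.8630388 ])}
wrist {'fov_y': 66.56841308602897, 'cx': 278.6656153429454, 'cy': 207.26483794671964, 'mount': array([[ 1.36375858e-03,  9.57611487e-01,  2.88059681e-01,
         7.39788604e-02],
       [ 9.99998844e-01, -1.49953390e-03,  2.50690720e-04,
         4.12077539e-05],
       [ 6.72019570e-04,  2.88059006e-01, -9.57612425e-01,
        -1.17053104e-01],
       [ 0.00000000e+00,  0.00000000e+00,  0.00000000e+00,
         1.00000000e+00]])}
```

View pics/scene0.png

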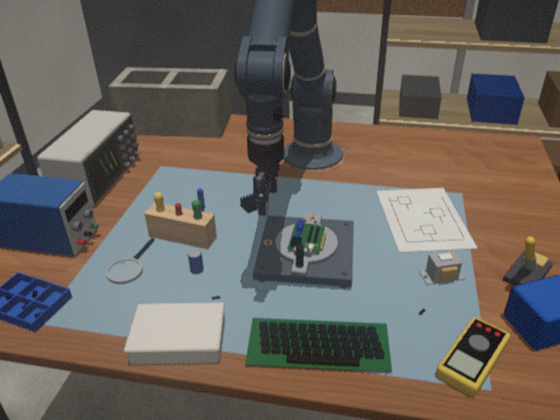

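View pics/side0.png

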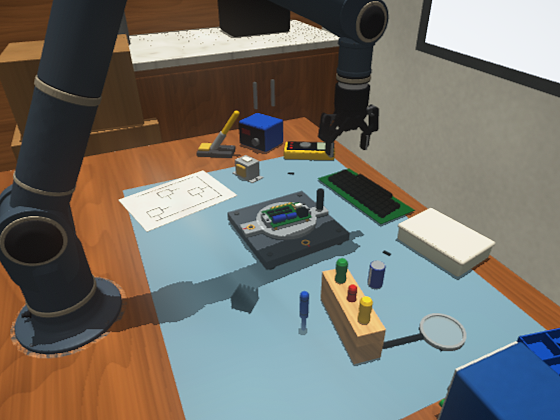

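The scene view shows the tool block at the left (red pin at (179,209) in the middle well), the base with its brass hole at (267,242), the crank at (299,258) on the far-from-robot side and the index lug on the robot's side. The side view shows the same: red pin (352,292), knob (320,198), base hole (305,242), lug hole (250,230). So swivel is ≈ 4.7 and needs about +90° anticlockwise.

```bash
cat > h.py <<'E'
import numpy as np, cv2
from plant import robot
from scipy.spatial.transform import Rotation as R
def cam(n,st=None):
    p=robot.camera_params(n); f=210/np.tan(np.radians(p['fov_y']/2))
    if n=='wrist':
        Rt=R.from_quat(st['ee_rot']).as_matrix(); M=p['mount']
        return f,p['cx'],p['cy'],Rt@M[:3,:3],Rt@M[:3,3]+st['ee_pos']
    return f,p['cx'],p['cy'],R.from_quat(p['orientation']).as_matrix(),np.array(p['position'])
def plane(c,uv,z):
    f,cx,cy,Rm,o=c; d=Rm@np.array([(uv[0]-cx)/f,-(uv[1]-cy)/f,-1]); return o+d*(z-o[2])/d[2]
def tri(cs,uvs):
    A=0;b=0
    for (f,cx,cy,Rm,o),uv in zip(cs,uvs):
        d=Rm@np.array([(uv[0]-cx)/f,-(uv[1]-cy)/f,-1]); d/=np.linalg.norm(d)
        P=np.eye(3)-np.outer(d,d); A=A+P; b=b+P@o
    return np.linalg.solve(A,b)
def proj(c,p):
    f,cx,cy,Rm,o=c; q=Rm.T@(np.array(p)-o); return np.array([cx-f*q[0]/q[2],cy+f*q[1]/q[2]])
def blobs(im,lo,hi,roi,amin=8):
    x0,y0,x1,y1=roi; hs=cv2.cvtColor(im[y0:y1,x0:x1],cv2.COLOR_RGB2HSV)
    m=cv2.inRange(hs,np.array(lo),np.array(hi)); n,l,s,c=cv2.connectedComponentsWithStats(m)
    return [(s[i][4],(s[i][:4]+[x0,y0,0,0]).tolist(),(c[i]+[x0,y0]).round(1).tolist()) for i in range(1,n) if s[i][4]>=amin]
E
python3 - <<'E'
from h import *
S,D=[cv2.imread(f"pics/{n}0.png")[:,:,::-1].copy() for n in('scene','side')]
cs,cd=cam('scene'),cam('side')
for im,roi in((S,(160,190,200,225)),(D,(335,275,370,310))):
    print('red',blobs(im,(0,120,60),(6,255,255),roi))
for im,roi in((S,(255,205,330,280)),(D,(228,210,345,270))):
    print('brass',blobs(im,(9,90,50),(28,255,255),roi,3))
for im,roi in((S,(280,235,315,275)),(D,(310,180,330,215))):
    print('blk',blobs(im,(0,0,0),(180,255,45),roi,20))
a=cv2.resize(S[185:290,145:345],None,fx=4,fy=4,interpolation=2)
cv2.imwrite('pics/c1.png',a[:,:,::-1])
b=cv2.resize(D[175:325,225:385],None,fx=4,fy=4,interpolation=2)
cv2.imwrite('pics/c2.png',b[:,:,::-1])
E
```

```text
red [(np.int32(16), [176, 204, 4, 5], [177.6, 205.6])]
red [(np.int32(58), [348, 285, 9, 9], [352.4, 289.0]), (np.int32(39), [347, 295, 8, 7], [351.0, 297.6])]
brass [(np.int32(6), [313, 216, 3, 4], [313.8, 217.8]), (np.int32(5), [309, 217, 3, 3], [310.0, 218.2]), (np.int32(35), [320, 233, 5, 16], [322.5, 240.7]), (np.int32(3), [265, 241, 1, 3], [265.0, 242.0]), (np.int32(3), [270, 241, 2, 3], [270.7, 242.0])]
brass [(np.int32(6), [306, 219, 3, 2], [307.0, 219.5]), (np.int32(23), [246, 225, 9, 5], [250.1, 226.7]), (np.int32(7), [274, 227, 3, 3], [275.3, 228.0]), (np.int32(27), [301, 240, 9, 5], [305.4, 241.9])]
blk [(np.int32(49), [292, 238, 9, 9], [295.6, 241.1]), (np.int32(86), [297, 248, 7, 18], [299.4, 256.7])]
blk [(np.int32(123), [317, 189, 7, 21], [319.7, 198.6])]
```

View pics/c1.png

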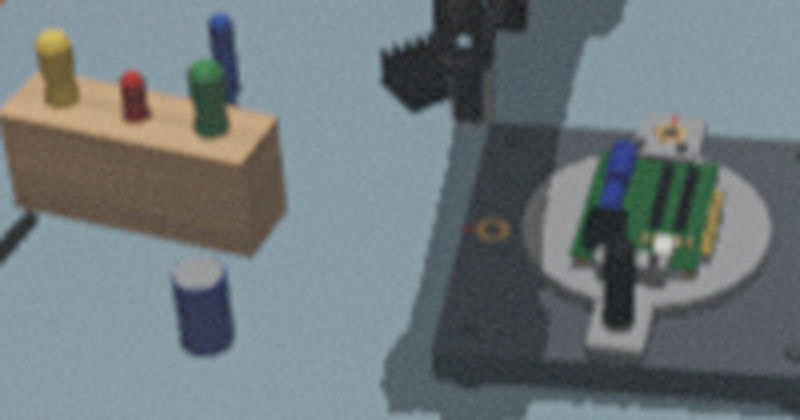

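View pics/c2.png

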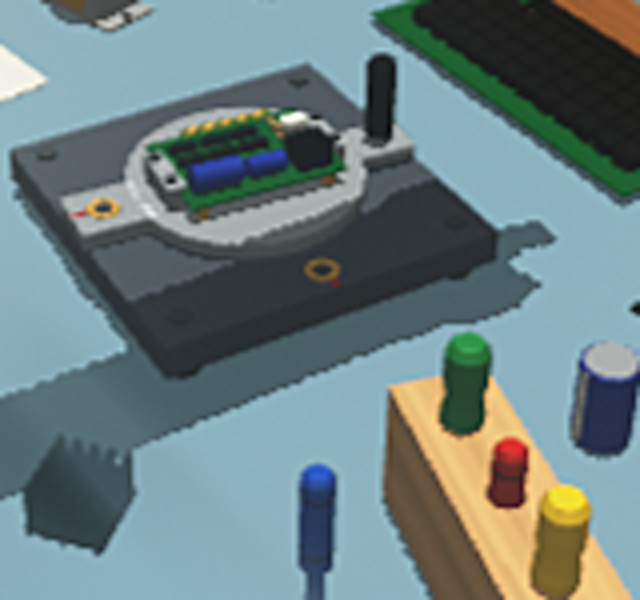

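The crops show the pin in the middle well, between yellow and green. In the scene picture the lug hole is at (312.8,217.8), base hole (268,242.3) and knob (299.3,245–265). In the side picture they are at (250.8,227), (305.5,242.3) and (320,190–210).

```bash
python3 - <<'E'
from h import *
c=[cam('scene'),cam('side')]
for n,a,b,z in(('base',(268,242.3),(305.5,242.3),.036),('lug',(312.8,217.8),(250.8,227),.05),('knobmid',(299.3,255.2),(320,199.5),.081),('pin',(178.1,208.5),(352,292),.096),('green',(198.5,203.5),(342,262),.125),('yellow',(159,196.5),(366,300),.125)):
    print(n,tri(c,(a,b)).round(4),plane(c[0],a,z).round(4),plane(c[1],b,z).round(4))
E
```

```text
base [ 0.5529 -0.0329  0.0342] [ 0.5547 -0.0321  0.036 ] [ 0.5519 -0.0355  0.036 ]
lug [0.4455 0.0681 0.0483] [0.4463 0.069  0.05  ] [0.4451 0.0641 0.05  ]
knobmid [0.6448 0.065  0.0801] [0.6449 0.0657 0.081 ] [0.6442 0.0627 0.081 ]
pin [ 0.5276 -0.2803  0.0948] [ 0.5293 -0.2795  0.096 ] [ 0.5269 -0.2813  0.096 ]
green [ 0.5369 -0.2195  0.1226] [ 0.5377 -0.2169  0.125 ] [ 0.5361 -0.2245  0.125 ]
yellow [ 0.522  -0.3319  0.1233] [ 0.5242 -0.3305  0.125 ] [ 0.521  -0.3334  0.125 ]
```

Emit:
play_rows:
  plan: "0.065 -0.030 0.05 42 0.06; 0.065 -0.030 0.05 42 0.06; 0.065 -0.030 0.05 42 0.06; 0.065 -0.030 0.05 42 0.06; 0.065 -0.030 0.05 42 0.06"

```text
clock: 0.65
ee_pos: [0.6446, 0.0654, 0.2057]
ee_rot: [0.915, 0.404, -0.001, -0.0]
ft_force: [0.0, -0.4, 1.0]
width: 0.0602
gripper_force: 0.0
```

Emit:
play_rows:
  plan: "0 0 0 42 0.06; 0 0 0 42 0.06; 0 0 0 42 0.06; 0 0 0 42 0.06; 0 0 0 42 0.06"

```text
clock: 1.15
ee_pos: [0.6447, 0.0651, 0.2059]
ee_rot: [0.999, 0.05, -0.0, 0.0]
ft_force: [1.1, -0.2, -0.8]
width: 0.0602
gripper_force: 0.0
```

```bash
python3 - <<'E'
from h import *
st=robot.read_state(); im=robot.get_image('wrist'); cv2.imwrite('pics/w1.png',im[:,:,::-1])
c=cam('wrist',st); print(st['clock'],st['ee_pos'],R.from_quat(st['ee_rot']).as_matrix().round(3))
for p in([.645,.065,.112],[.4455,.067,.05],[.553,-.033,.036]): print(proj(c,p))
E
```

```text
1.15 [0.64474471 0.06512696 0.20593272] [[ 0.995  0.099 -0.001]
 [ 0.099 -0.995 -0.   ]
 [-0.001 -0.    -1.   ]]
[279.6301814 220.3574127]
[258.60346224 377.62949622]
[366.17440157 290.0571107 ]
```

View pics/w1.png

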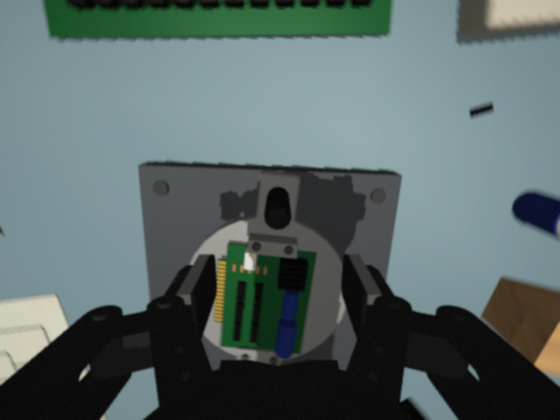

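The wrist view shows the knob top at about (277,215), within 5 px of the prediction (279.6,220.4), with the fingers on either side of it tangentially. I'll descend and grip.

Emit:
play_rows:
  plan: "0 0 0.05 0 0.06; 0 0 0.09 0 0.06; 0 0 0.106 0 0.06; 0 0 0.106 0 0.06; 0 0 0.106 0 0.01"

```text
clock: 1.7
ee_pos: [0.6461, 0.065, 0.1016]
ee_rot: [0.999, 0.053, 0.001, -0.0]
ft_force: [0.7, 0.3, -0.3]
width: 0.047
gripper_force: 0.0
```

Emit:
play_rows:
  plan: "0 0 0 0 0.01; 0 0 0 0 0.01; 0 0 0 0 0.01; 0 0 0 0 0.01; 0 0 0 0 0.01"

```text
clock: 2.2
ee_pos: [0.6464, 0.0652, 0.1027]
ee_rot: [0.999, 0.052, 0.002, -0.0]
ft_force: [-0.2, 0.3, 5.9]
width: 0.0182
gripper_force: 58.4
```

```bash
python3 - <<'E'
from h import *
st=robot.read_state(); im=robot.get_image('wrist')
c=cam('wrist',st); print(st['clock'],st['ee_pos'],st['width'],st['ft_force'])
# arc waypoints: tool-axes shift from now
C=np.array([.545,.0665]); Rt=R.from_quat(st['ee_rot']).as_matrix()
p=st['ee_pos'][:2]-C; print('r,ang',np.hypot(*p),np.degrees(np.arctan2(p[1],p[0])))
a0=np.arctan2(p[1],p[0])
p=.1*p/np.hypot(*p)
for call in range(3):
    for k in range(1,6):
        d=np.radians(6.4*k); a=np.array([[np.cos(d),-np.sin(d)],[np.sin(d),np.cos(d)]])@p-p
        print(call,k,(Rt.T@np.r_[a,0]).round(4),-6.4*k)
    break
E
```

```text
2.2 [0.64644552 0.065208   0.10268971] 0.018160170035179182 [-0.16076409  0.34596194  5.87155901]
r,ang 0.1014537424213969 -0.7296754118715199
0 1 [ 0.0007 -0.0111  0.    ] -6.4
0 2 [ 0.0001 -0.0223  0.    ] -12.8
0 3 [-0.0017 -0.0333  0.    ] -19.200000000000003
0 4 [-0.0047 -0.0441  0.    ] -25.6
0 5 [-0.0089 -0.0544 -0.    ] -32.0
```

Emit:
play_rows:
  plan: "0.0007 -0.0111 0 -6.4 0.01; 0.0001 -0.0223 0 -12.8 0.01; -0.0017 -0.0333 0 -19.2 0.01; -0.0047 -0.0441 0 -25.6 0.01; -0.0089 -0.0544 0 -32 0.01"

```text
clock: 2.75
ee_pos: [0.6321, 0.1185, 0.1027]
ee_rot: [0.945, 0.328, 0.002, 0.0]
ft_force: [-0.0, -1.3, 6.5]
width: 0.0187
gripper_force: 58.4
```

Emit:
play_rows:
  plan: "0.0007 -0.0111 0 -6.4 0.01; 0.0001 -0.0223 0 -12.8 0.01; -0.0017 -0.0333 0 -19.2 0.01; -0.0047 -0.0441 0 -25.6 0.01; -0.0089 -0.0544 0 -32 0.01"

```text
clock: 3.25
ee_pos: [0.5915, 0.1561, 0.1027]
ee_rot: [0.818, 0.575, 0.002, 0.001]
ft_force: [-0.1, -0.1, 5.9]
width: 0.0186
gripper_force: 58.4
```

Emit:
play_rows:
  plan: "0.0007 -0.0111 0 -6.4 0.01; 0.0001 -0.0223 0 -12.8 0.01; -0.0017 -0.0333 0 -19.2 0.01; -0.0047 -0.0441 0 -25.6 0.01; -0.0047 -0.0441 0 -25.6 0.01"

```text
clock: 3.75
ee_pos: [0.5472, 0.1669, 0.1027]
ee_rot: [0.671, 0.742, 0.001, 0.001]
ft_force: [0.2, 0.6, 5.3]
width: 0.0185
gripper_force: 58.8
```

```bash
python3 - <<'E'
from h import *
st=robot.read_state(); print(st['clock'],st['ee_pos'],st['width'],st['ft_force'],R.from_quat(st['ee_rot']).as_matrix().round(3))
p=st['ee_pos'][:2]-[.545,.0665]; print(np.hypot(*p),np.degrees(np.arctan2(p[1],p[0])))
for n in('scene','side'): cv2.imwrite(f'pics/{n}1.png',robot.get_image(n)[:,:,::-1])
a,b=[cv2.imread(f'pics/{n}1.png') for n in('scene','side')]
k=lambda m:cv2.resize(m,(400,360),interpolation=2)
cv2.imwrite('pics/c3.png',np.hstack([k(a[200:290,245:345]),k(b[195:285,230:330])]))
E
```

```text
3.75 [0.54716162 0.16693101 0.10266208] 0.018460800228636335 [0.2486776  0.58827009 5.2956139 ] [[-0.1    0.995  0.003]
 [ 0.995  0.1    0.001]
 [ 0.001  0.003 -1.   ]]
0.10045426694059402 88.76698870858972
```

View pics/c3.png

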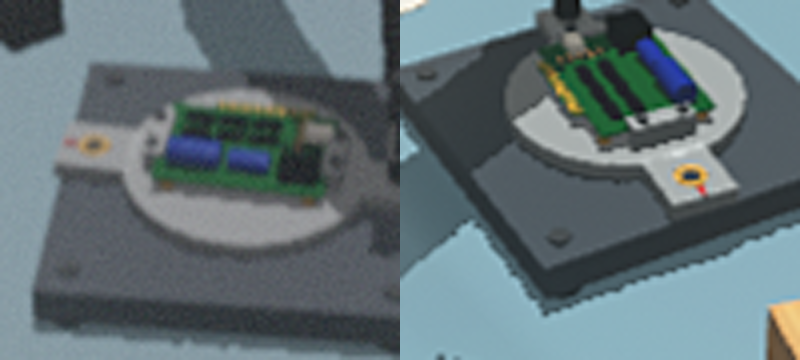

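The crops show the lug hole at scene (268.5,236.2) and side (302.8,238.8), near the base hole's direction. I'll compare the two in each camera to get the remaining angle.

```bash
python3 - <<'E'
from h import *
from scipy.optimize import least_squares
P=np.array([[.64645,.0652],[.6321,.1185],[.5915,.1561],[.54716,.16693]])
C=least_squares(lambda c:np.hypot(*(P-c).T)-.1,[.545,.066]); print(C.x,C.fun); C=C.x
p=P[3]-C; ang=np.degrees(np.arctan2(p[1],p[0])); print('crank',ang)
c=[cam('scene'),cam('side')]
S,D=[cv2.cvtColor(cv2.imread(f'pics/{n}1.png'),cv2.COLOR_BGR2RGB) for n in('scene','side')]
print(blobs(S,(9,90,60),(28,255,255),(258,228,280,245),3),blobs(D,(9,90,60),(28,255,255),(290,230,320,250),3))
a=lambda u,v:np.degrees(np.arctan2(u[1]-v[1],u[0]-v[0]))
for k,(b,l,l0,kn) in enumerate((((268,242.3),(268.5,236.2),(312.8,217.8),(299.3,255.2)),((305.5,242.3),(302.8,238.8),(250.8,227),(320,199.5)))):
    B,L,L0,K=plane(c[k],b,.036),plane(c[k],l,.05),plane(c[k],l0,.05),plane(c[k],kn,.081); C2=(L0+K)/2
    print(B[:2],L[:2],C2[:2],'base',a(B,C2),'lug',a(L,C2),'still',a(B,C2)-a(L,C2))
    # centre from lug travel alone: L0, L at radius .1
    print('diff B-L mm',(B-L)[:2]*1e3)
T=tri(c,((268.5,236.2),(302.8,238.8))); print(T,'crank-lug mid',(T[:2]+P[3])/2)
E
```

```text
[0.54644405 0.06688617] [ 2.01612193e-05  4.64576823e-06 -5.42818471e-05  4.63958213e-05]
crank 89.58997914649622
[(np.int32(4), [265, 235, 2, 3], [265.8, 236.0]), (np.int32(4), [270, 235, 2, 3], [270.5, 236.0])] [(np.int32(30), [298, 236, 9, 6], [302.1, 238.2])]
[ 0.55470844 -0.03213156] [ 0.54679489 -0.03210124] [0.54558886 0.06734806] base -84.76217381879222 lug -89.30520624545966 still 4.543032426667438
diff B-L mm [ 7.91355336 -0.03031725]
[ 0.55192731 -0.03552013] [ 0.54380811 -0.03609766] [0.54465054 0.06341867] base -85.79357677634695 lug -90.48501479403292 still 4.691438017685968
diff B-L mm [8.11919968 0.57752688]
[ 0.54488625 -0.03304318  0.04796059] crank-lug mid [0.54602312 0.06694341]
```

Emit:
play_rows:
  plan: "0.0005 -0.004 0 -4.6 0.01; 0.0005 -0.008 0 -4.6 0.01; 0.0005 -0.008 0 -4.6 0.01; 0.0005 -0.008 0 -4.6 0.01"

```text
clock: 4.25
ee_pos: [0.5403, 0.1668, 0.1026]
ee_rot: [0.641, 0.767, 0.002, 0.001]
ft_force: [0.0, 0.2, 7.7]
width: 0.0187
gripper_force: 58.7
```

```bash
python3 - <<'E'
from h import *
st=robot.read_state(); p=st['ee_pos'][:2]-[.54644,.06689]; print(st['ee_pos'],np.hypot(*p),np.degrees(np.arctan2(p[1],p[0])))
S,D=robot.get_image('scene'),robot.get_image('side')
print(blobs(S,(9,90,60),(28,255,255),(258,228,280,245),3),blobs(D,(9,90,60),(28,255,255),(290,230,320,250),3))
for n,w in(('scene',(.55376,-.03284,.05)),('side',(.55376,-.03284,.05))): print(proj(cam(n),w))
E
```

```text
[0.54032854 0.16675203 0.10263442] 0.1000488617960493 93.50207855386405
[] [(np.int32(29), [301, 235, 8, 6], [304.8, 237.7])]
[267.63973568 237.79901479]
[305.80384357 237.03910949]
```

Emit:
play_rows:
  plan: "0 -0.0012 0 0 0.01; 0 -0.0012 0 0 0.01; 0 -0.0012 0 0 0.01"

```text
clock: 4.65
ee_pos: [0.5395, 0.1667, 0.1026]
ee_rot: [0.641, 0.767, 0.002, 0.001]
ft_force: [0.4, 1.3, 7.2]
width: 0.0186
gripper_force: 58.7
```

Emit:
play_rows:
  plan: "0 0 0 0 0.05; 0 0 0 0 0.05; 0 0 0 0 0.05; 0 0 -0.05 0 0.05; 0 0 -0.1 0 0.05"

```text
clock: 5.15
ee_pos: [0.5365, 0.1652, 0.1998]
ee_rot: [0.641, 0.767, -0.002, -0.001]
ft_force: [1.8, 0.7, -0.1]
width: 0.0499
gripper_force: 0.0
```

```bash
python3 - <<'E'
from h import *
st=robot.read_state(); Rt=R.from_quat(st['ee_rot']).as_matrix(); print(st['clock'],st['ee_pos'],Rt.round(3))
d=np.array([.5276,-.2803,.2])-st['ee_pos']; print('tool shift to pin',(Rt.T@d).round(4))
row=np.array([.0149,.1124]); print('row dir',np.degrees(np.arctan2(row[1],row[0])),'tool x dir',np.degrees(np.arctan2(Rt[1,0],Rt[0,0])))
S=robot.get_image('scene');D=robot.get_image('side')
print(blobs(S,(9,60,60),(28,255,255),(258,228,280,245),2),blobs(D,(9,90,60),(28,255,255),(290,230,320,250),3))
E
```

```text
5.15 [0.53648926 0.16521529 0.19977255] [[-0.177  0.984 -0.005]
 [ 0.984  0.177 -0.001]
 [-0.001 -0.005 -1.   ]]
tool shift to pin [-4.369e-01 -8.770e-02  4.000e-04]
row dir 82.44876757622396 tool x dir 100.20547249077343
[(np.int32(26), [264, 236, 8, 5], [267.5, 237.7])] [(np.int32(31), [301, 235, 9, 6], [305.3, 237.5])]
```

Emit:
play_rows:
  plan: "-0.437 -0.088 0 18 0.06; -0.437 -0.088 0 18 0.06; -0.437 -0.088 0 18 0.06; -0.437 -0.088 0 18 0.06; -0.437 -0.088 0 18 0.06"

```text
clock: 5.75
ee_pos: [0.5319, -0.0861, 0.1999]
ee_rot: [0.753, 0.657, -0.0, -0.0]
ft_force: [1.3, 0.2, 0.3]
width: 0.06
gripper_force: 0.0
```

```bash
python3 - <<'E'
from h import *
st=robot.read_state(); Rt=R.from_quat(st['ee_rot']).as_matrix(); print(st['clock'],st['ee_pos'])
d=np.array([.5276,-.2803,.2])-st['ee_pos']; print('tool shift to pin',(Rt.T@d).round(4),'tool x dir',np.degrees(np.arctan2(Rt[1,0],Rt[0,0])))
E
```

```text
5.75 [ 0.53189504 -0.08611352  0.19994389]
tool shift to pin [-0.193   0.0221 -0.    ] tool x dir 82.21132150214655
```

Emit:
play_rows:
  plan: "-0.193 0.022 0 0 0.06; -0.193 0.022 0 0 0.06; -0.193 0.022 0 0 0.06; -0.193 0.022 0 0 0.06; -0.193 0.022 0 0 0.06"

```text
clock: 6.25
ee_pos: [0.5256, -0.2869, 0.1997]
ee_rot: [0.757, 0.653, -0.002, 0.001]
ft_force: [-1.0, 0.1, -0.4]
width: 0.06
gripper_force: 0.0
```

```bash
python3 - <<'E'
from h import *
st=robot.read_state(); im=robot.get_image('wrist'); cv2.imwrite('pics/w2.png',im[:,:,::-1]); c=cam('wrist',st)
Rt=R.from_quat(st['ee_rot']).as_matrix(); print(st['clock'],st['ee_pos'])
print(proj(c,(.5276,-.2803,.112)))
b=[x for x in blobs(im,(0,110,50),(6,255,255),(150,60,420,400),30)]+[x for x in blobs(im,(174,110,50),(180,255,255),(150,60,420,400),30)]
print(b)
for x in b: print(plane(c,x[2],.108))
E
```

```text
6.25 [ 0.52564035 -0.28686946  0.19968925]
[280.31964382 214.63916169]
[(np.int32(116), [270, 188, 22, 11], [279.8, 192.1]), (np.int32(506), [269, 196, 24, 26], [280.5, 208.7]), (np.int32(262), [402, 368, 14, 24], [408.8, 380.7])]
[ 0.52938018 -0.26578886  0.108     ]
[ 0.5281612 -0.2774092  0.108    ]
[ 0.61056695 -0.43814821  0.108     ]
```

View pics/w2.png

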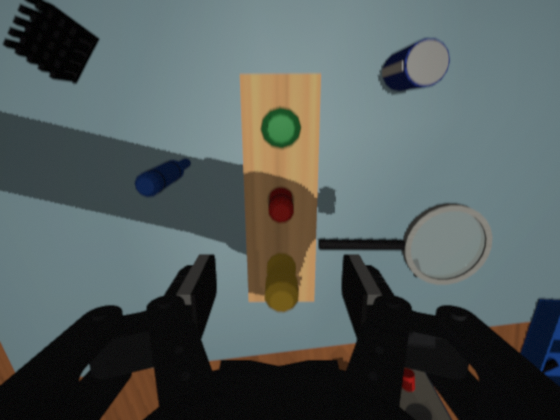

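The wrist view shows the red pin in the middle well, top disc at about (281,210), drivers in line above and below it, and the fingers clear to the left and right.

```bash
python3 - <<'E'
from h import *
st=robot.read_state(); im=cv2.imread('pics/w2.png')[:,:,::-1].copy(); c=cam('wrist',st)
print(plane(c,(280.7,210),.112)); Rt=R.from_quat(st['ee_rot']).as_matrix()
print(st['ee_pos'], Rt.T@(np.array([.528,-.2793,.110])-st['ee_pos']))
E
```

```text
[ 0.52916476 -0.27243431  0.112     ]
[ 0.5265278  -0.28255914  0.19947852] [0.00356906 0.00109647 0.08947209]
```

Emit:
play_rows:
  plan: "0 0.001 0.03 0 0.06; 0 0.001 0.05 0 0.06; 0 0.001 0.05 0 0.06; 0 0.001 0.05 0 0.06"

```text
clock: 6.7
ee_pos: [0.5294, -0.2773, 0.1503]
ee_rot: [0.753, 0.658, 0.0, -0.0]
ft_force: [-0.4, -0.1, 1.1]
width: 0.0599
gripper_force: 0.0
```

```bash
python3 - <<'E'
from h import *
st=robot.read_state(); im=robot.get_image('wrist'); c=cam('wrist',st)
b=blobs(im,(0,110,50),(6,255,255),(220,60,340,330),30)
print(st['ee_pos'],R.from_quat(st['ee_rot']).as_matrix().round(4)); print(b)
for x in b: print(plane(c,x[2],.108))
E
```

```text
[ 0.52941688 -0.27732227  0.15025057] [[ 1.341e-01  9.910e-01 -5.000e-04]
 [ 9.910e-01 -1.341e-01  8.000e-04]
 [ 7.000e-04 -6.000e-04 -1.000e+00]]
[(np.int32(292), [264, 224, 28, 18], [277.1, 231.0]), (np.int32(851), [262, 238, 31, 34], [277.1, 254.3])]
[ 0.53023039 -0.26443184  0.108     ]
[ 0.528414   -0.27784808  0.108     ]
```

Emit:
play_rows:
  plan: "-0.001 -0.001 0.03 0 0.06; -0.001 -0.001 0.04 0 0.06; -0.001 -0.001 0.04 0 0.06; -0.001 -0.001 0.04 0 0.005; -0.001 -0.001 0.04 0 0.005"

```text
clock: 7.25
ee_pos: [0.5289, -0.2796, 0.1116]
ee_rot: [0.754, 0.657, 0.001, 0.001]
ft_force: [0.6, 0.5, -0.7]
width: 0.0319
gripper_force: 0.0
```

Emit:
play_rows:
  plan: "0 0 0 0 0.005; 0 0 0 0 0.005; 0 0 0 0 0.005; 0 0 0 0 0.005; 0 0 0 0 0.005"

```text
clock: 7.75
ee_pos: [0.5286, -0.2796, 0.1115]
ee_rot: [0.754, 0.657, 0.0, 0.001]
ft_force: [-1.5, 1.0, 6.3]
width: 0.0163
gripper_force: 58.4
```

Emit:
play_rows:
  plan: "0 0 -0.02 0 0.005; 0 0 -0.05 0 0.005; 0 0 -0.085 0 0.005; 0 0 -0.12 0 0.005; 0 0 -0.145 0 0.005"

```text
clock: 8.25
ee_pos: [0.5285, -0.2796, 0.2578]
ee_rot: [0.754, 0.657, 0.001, 0.001]
ft_force: [-0.1, -0.2, -0.1]
width: 0.0161
gripper_force: 59.1
```

Emit:
play_rows:
  plan: "0 0 0 0 0.005; 0 0 0 0 0.005"

```text
clock: 8.45
ee_pos: [0.5278, -0.2792, 0.2551]
ee_rot: [0.754, 0.657, 0.0, 0.0]
ft_force: [0.9, -1.1, -1.2]
width: 0.016
gripper_force: 59.1
```

```bash
python3 - <<'E'
from h import *
st=robot.read_state(); Rt=R.from_quat(st['ee_rot']).as_matrix(); print(st['clock'],st['ee_pos'],st['width'],Rt.round(4))
print('to base hole',Rt.T@(np.array([.5537,-.0328,st['ee_pos'][2]])-st['ee_pos']))
S,D,W=[robot.get_image(n) for n in('scene','side','wrist')]
k=lambda m,w,h:cv2.resize(m,(w,h),interpolation=2)
for n,x in(('scene',S),('side',D)): cv2.imwrite(f'pics/{n}2.png',x[:,:,::-1]); print(n,proj(cam(n),st['ee_pos']))
print(blobs(S,(0,120,50),(6,255,255),(120,100,260,230),8),blobs(D,(0,120,50),(6,255,255),(300,180,420,340),8))
E
```

```text
8.45 [ 0.52779889 -0.27924179  0.25512792] 0.0160402430829163 [[ 1.357e-01  9.908e-01  2.000e-04]
 [ 9.908e-01 -1.357e-01  0.000e+00]
 [ 0.000e+00  2.000e-04 -1.000e+00]]
to base hole [ 2.47677067e-01 -7.77763142e-03  5.80623655e-06]
scene [170.02302239 155.3696748 ]
side [359.53514703 225.15332613]
[(np.int32(36), [170, 165, 5, 12], [172.4, 171.1])] [(np.int32(53), [357, 225, 7, 10], [360.3, 229.9]), (np.int32(128), [352, 236, 11, 19], [357.1, 245.5])]
```

Emit:
play_rows:
  plan: "0.248 -0.008 0 -12 0.005; 0.248 -0.008 0 -12 0.005; 0.248 -0.008 0 -12 0.005; 0.248 -0.008 0 -12 0.005; 0.248 -0.008 0 -12 0.005"

```text
clock: 9.1
ee_pos: [0.553, -0.0304, 0.254]
ee_rot: [0.681, 0.733, -0.001, -0.001]
ft_force: [0.4, -0.1, -1.5]
width: 0.0162
gripper_force: 59.1
```

```bash
python3 - <<'E'
from h import *
st=robot.read_state(); Rt=R.from_quat(st['ee_rot']).as_matrix(); print(st['clock'],st['ee_pos'],Rt.round(4))
print('to base hole',Rt.T@(np.array([.5537,-.0328,.18])-st['ee_pos']))
E
```

```text
9.1 [ 0.55303467 -0.03040498  0.25398286] [[-7.350e-02  9.973e-01 -2.200e-03]
 [ 9.973e-01  7.350e-02  3.000e-04]
 [ 5.000e-04 -2.200e-03 -1.000e+00]]
to base hole [-0.00247294  0.00065104  0.07398042]
```

Emit:
play_rows:
  plan: "-0.001 0.0005 0.04 0 0.005; -0.001 0.0005 0.07 0 0.005; -0.001 0.0005 0.08 0 0.005; -0.001 0.0005 0.08 0 0.005; -0.001 0.0005 0.08 0 0.005"

```text
clock: 9.6
ee_pos: [0.555, -0.0339, 0.176]
ee_rot: [0.681, 0.732, 0.0, 0.0]
ft_force: [0.3, -0.3, 0.9]
width: 0.0157
gripper_force: 59.1
```

```bash
python3 - <<'E'
from h import *
st=robot.read_state(); Rt=R.from_quat(st['ee_rot']).as_matrix(); print(st['clock'],st['ee_pos'],Rt.round(4))
S,D,W=[robot.get_image(n) for n in('scene','side','wrist')]
for n,x in(('scene',S),('side',D),('wrist',W)): cv2.imwrite(f'pics/{n}3.png',x[:,:,::-1])
k=lambda m:cv2.resize(np.ascontiguousarray(m[:,:,::-1]),(400,560),interpolation=2)
cv2.imwrite('pics/c4.png',np.hstack([k(S[185:255,245:295]),k(D[180:250,280:330])]))
for n in('scene','side'):
    print(n,proj(cam(n),st['ee_pos']-[0,0,.1035]),proj(cam(n),st['ee_pos']-[0,0,.0615]),proj(cam(n),(.5537,-.0328,.05)))
E
```

```text
9.6 [ 0.55502438 -0.03390192  0.1759802 ] [[-7.250e-02  9.974e-01  1.200e-03]
 [ 9.974e-01  7.250e-02  1.000e-04]
 [-0.000e+00  1.200e-03 -1.000e+00]]
scene [266.84466696 231.12328881] [266.2923456  217.81315392] [267.65987976 237.78657705]
side [306.6860728  229.82982518] [307.1333584  215.67966401] [305.7748731 237.0363849]
```

View pics/c4.png

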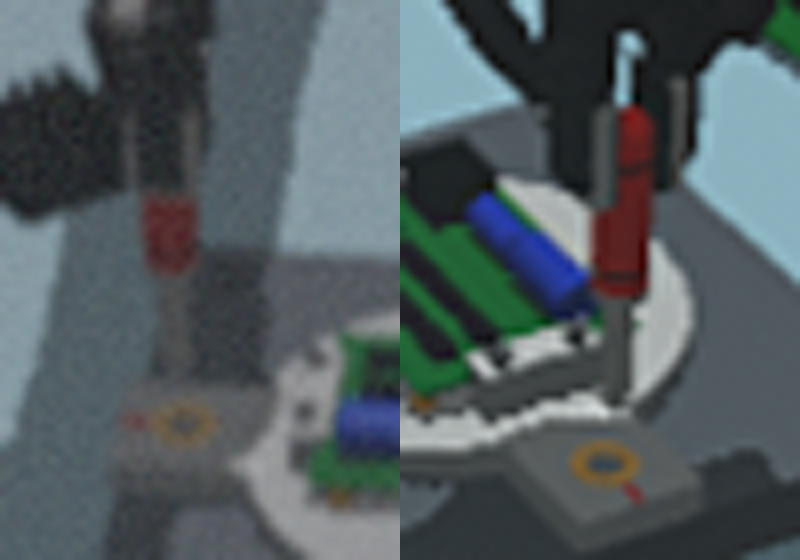

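The crops show the pin upright in the fingers, its tip at scene (266.8,231.7) and side (307.1,230.4). The lug hole is just below it at scene (268,238) and side (305.9,238).

```bash
python3 - <<'E'
from h import *
st=robot.read_state(); Rt=R.from_quat(st['ee_rot']).as_matrix(); c=[cam('scene'),cam('side')]
T=tri(c,((266.8,231.7),(307.1,230.4))); H=tri(c,((268,238),(305.9,238)))
print('now',st['ee_pos'],'tip',T,'hole',H)
for k,(t,h) in enumerate((((266.8,231.7),(268,238)),((307.1,230.4),(305.9,238)))):
    z=st['ee_pos'][2]-.1035; d=plane(c[k],h,.05)-plane(c[k],t,z); print(d*1e3, 'tool mm',Rt.T@d*1e3)
print('by TCP, tool mm',Rt.T@(np.array([.5537,-.0328,0])-st['ee_pos'])*1e3)
W=cv2.imread('pics/wrist3.png');cw=cam('wrist',st);print(proj(cw,st['ee_pos']-[0,0,.1035]),proj(cw,(.5537,-.0328,.05)))
cv2.imwrite('pics/c5.png',cv2.resize(W[180:420,160:400],(600,600),interpolation=2))
E
```

```text
now [ 0.55532633 -0.03384233  0.17682   ] tip [ 0.55579569 -0.03415257  0.07091991] hole [ 0.55313804 -0.03290706  0.04804389]
[ -4.06824384   1.47591154 -23.3199975 ] tool mm [ 1.77273173 -4.020002   23.30768569]
[ -2.13122811   0.99799783 -23.3199975 ] tool mm [ 1.15553528 -2.12277607 23.31349344]
by TCP, tool mm [  1.19954231  -2.07403161 176.81431616]
[278.19119716 217.301955  ] [276.22263056 206.59141734]
```

View pics/c5.png

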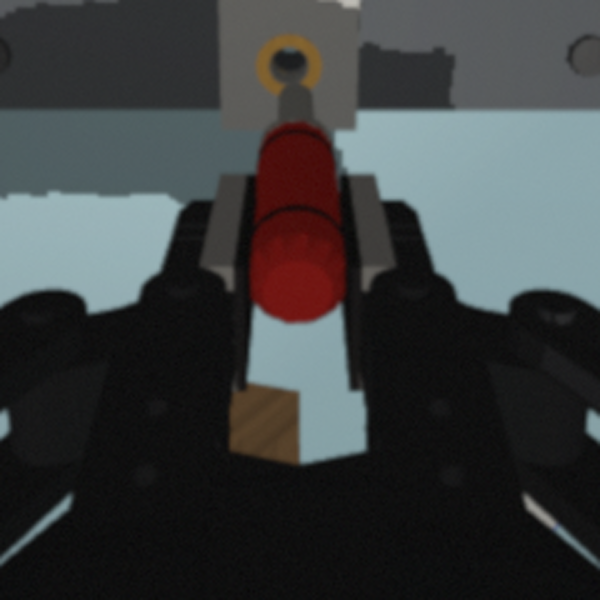

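The wrist crop shows the shank tip just in front of the lug hole: hole at (276,206), tip centre at about (278,217). That agrees with the TCP-based offset of +1.2 mm in x and −2 mm in y.

Emit:
play_rows:
  plan: "0.0012 -0.002 0.01 0 0.005; 0.0012 -0.002 0.012 0 0.005; 0.0012 -0.002 0.012 0 0.005; 0.0012 -0.002 0.012 0 0.005; 0.0012 -0.002 0.012 0 0.005"

```text
clock: 10.25
ee_pos: [0.5524, -0.0325, 0.1635]
ee_rot: [0.681, 0.733, 0.0, 0.0]
ft_force: [0.3, 0.7, -0.9]
width: 0.0162
gripper_force: 59.1
```

```bash
python3 - <<'E'
from h import *
st=robot.read_state(); Rt=R.from_quat(st['ee_rot']).as_matrix(); print(st['ee_pos'],st['ft_force'])
print('by TCP, tool mm',Rt.T@(np.array([.5537,-.0328,.11])-st['ee_pos'])*1e3)
E
```

```text
[ 0.55241997 -0.03249263  0.16347059] [ 0.26405043  0.6518319  -0.94995431]
by TCP, tool mm [-0.39993216  1.23114157 53.4711252 ]
```

Emit:
play_rows:
  plan: "0 0 0 0 0.005; 0 0 0 0 0.005; 0 0 0 0 0.005; 0 0 0 0 0.005"

```text
clock: 10.65
ee_pos: [0.5523, -0.0325, 0.1634]
ee_rot: [0.681, 0.733, 0.0, 0.0]
ft_force: [-0.8, 1.0, -0.6]
width: 0.016
gripper_force: 59.1
```

Emit:
play_rows:
  plan: "0 0 0 0 0.005; 0 0 0 0 0.005; 0 0 0 0 0.005; 0 0 0 0 0.005"

```text
clock: 11.05
ee_pos: [0.5522, -0.0325, 0.1633]
ee_rot: [0.681, 0.733, 0.0, -0.0]
ft_force: [-0.8, 0.1, 0.1]
width: 0.0159
gripper_force: 59.1
```

Emit:
play_rows:
  plan: "-0.0003 0.0011 0 0 0.005; -0.0003 0.0011 0.004 0 0.005; -0.0003 0.0011 0.009 0 0.005; -0.0003 0.0011 0.013 0 0.005; -0.0003 0.0011 0.013 0 0.005"

```text
clock: 11.55
ee_pos: [0.5528, -0.0327, 0.1494]
ee_rot: [0.681, 0.733, -0.001, -0.001]
ft_force: [-0.4, 0.8, -0.3]
width: 0.0164
gripper_force: 59.1
```

Emit:
play_rows:
  plan: "0 0 0.002 0 0.005; 0 0 0.004 0 0.005; 0 0 0.004 0 0.005"

```text
clock: 11.85
ee_pos: [0.5532, -0.0327, 0.1461]
ee_rot: [0.681, 0.733, -0.0, -0.0]
ft_force: [-0.5, -0.3, -0.8]
width: 0.0163
gripper_force: 59.1
```

Tip is 7 mm into the lug with no force. Continuing.

Emit:
play_rows:
  plan: "0 0 0.003 0 0.005; 0 0 0.006 0 0.005; 0 0 0.009 0 0.005; 0 0 0.012 0 0.005; 0 0 0.012 0 0.005"

```text
clock: 12.35
ee_pos: [0.553, -0.0327, 0.1337]
ee_rot: [0.681, 0.733, -0.0, -0.0]
ft_force: [0.2, 0.2, -1.4]
width: 0.016
gripper_force: 59.1
```

Emit:
play_rows:
  plan: "0 0 0.006 0 0.005; 0 0 0.012 0 0.005; 0 0 0.017 0 0.005; 0 0 0.020 0 0.005; 0 0 0.020 0 0.005"

```text
clock: 12.85
ee_pos: [0.553, -0.0327, 0.1137]
ee_rot: [0.681, 0.733, -0.0, -0.0]
ft_force: [-0.2, -0.1, -0.6]
width: 0.0158
gripper_force: 59.1
```

Emit:
play_rows:
  plan: "0 0 0.0015 0 0.005; 0 0 0.0025 0 0.005; 0 0 0.0025 0 0.005"

```text
clock: 13.15
ee_pos: [0.5534, -0.0327, 0.1118]
ee_rot: [0.681, 0.733, 0.0, 0.0]
ft_force: [-0.5, 1.3, -0.1]
width: 0.0159
gripper_force: 59.1
```

Emit:
play_rows:
  plan: "0 0 0.001 0 0.005; 0 0 0.002 0 0.005; 0 0 0.002 0 0.005"

```text
clock: 13.45
ee_pos: [0.5546, -0.0326, 0.1115]
ee_rot: [0.681, 0.733, 0.001, 0.001]
ft_force: [-1.3, -0.4, 7.7]
width: 0.016
gripper_force: 60.2
```

Contact at TCP z=0.1115 with 7.7 N, so the shoulder is seated. I'll release and retreat.

Emit:
play_rows:
  plan: "0 0 0 0 0.05; 0 0 0 0 0.05; 0 0 0 0 0.05; 0 0 0 0 0.05"

```text
clock: 13.85
ee_pos: [0.5532, -0.0327, 0.1096]
ee_rot: [0.681, 0.733, -0.0, -0.0]
ft_force: [-0.4, 0.4, -0.2]
width: 0.0497
gripper_force: 0.0
```

Emit:
play_rows:
  plan: "0 0 -0.03 0 0.05; 0 0 -0.07 0 0.05; 0 0 -0.11 0 0.05; 0 0 -0.13 0 0.05; 0 0 -0.13 0 0.05"

```text
clock: 14.35
ee_pos: [0.5553, -0.0327, 0.2433]
ee_rot: [0.681, 0.732, 0.002, 0.003]
ft_force: [0.7, 0.7, 0.3]
width: 0.0501
gripper_force: 0.0
```

```bash
python3 - <<'E'
from h import *
st=robot.read_state(); print(st['clock'],st['ee_pos'],st['width'])
S,D,W=[robot.get_image(n) for n in('scene','side','wrist')]
print(blobs(S,(0,120,50),(6,255,255),(240,190,300,250),8),blobs(D,(0,120,50),(6,255,255),(280,180,330,260),8))
for n in('scene','side'): print([proj(cam(n),(.5536,-.0328,z)).round(1) for z in(.112,.05)])
k=lambda m:cv2.resize(np.ascontiguousarray(m[:,:,::-1]),(400,560),interpolation=2)
cv2.imwrite('pics/c6.png',np.hstack([k(S[190:260,245:295]),k(D[190:260,280:330])]))
E
```

```text
14.35 [ 0.55525705 -0.0326736   0.243293  ] 0.05012561713381844
[] [(np.int32(31), [303, 217, 7, 6], [306.2, 219.4]), (np.int32(42), [303, 224, 7, 12], [305.5, 229.0])]
[array([266.9, 218.3]), array([267.7, 237.8])]
[array([306.4, 216.4]), array([305.7, 237. ])]
```

View pics/c6.png

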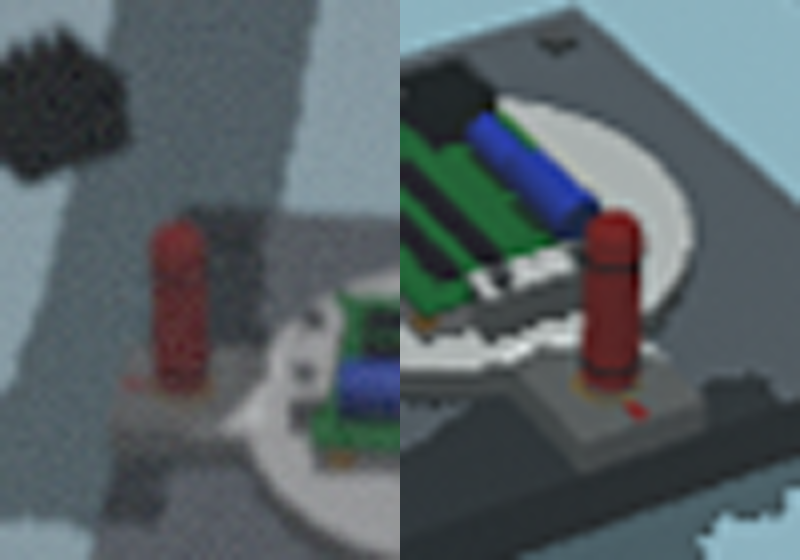

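The pin stands upright with its shoulder flat on the lug. Its top is at scene (267,218) and side (306,217), as predicted for fully home, and the gripper is clear. Handing in.

```bash
python3 -c "
from plant import robot
print(robot.sign_off())"
```

```text
the job is handed in; nothing more can be done
None
```

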